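# Rinse the paste brush on the lot-labelling bench

### The arm

A 7-joint arm with a two-finger parallel gripper is mounted at the origin on the work surface. World frame = base frame: x ahead of the robot, y to its left, z up, the work surface at z = 0. Lengths are in m, angles in rad, forces in N, time in s.
With the tool pointing down it reaches from about 0.425 to 1.025 m from the base axis. Payload 9.4 kg.
Tool frame: the origin (TCP) lies at the very end of the fingers, on their centre line; the grasp point (between the pads) lies 19 mm behind it; z points along the fingers, y is the direction in which the jaws open and shut (so a half turn about z gives the same grasp; the last joint's range is limited). The gripper opens to 85 mm and grips with 20 to 120 N. Pads are 22 mm wide; open, the fingers measure 114 mm over their backs; the gripper's body (76 mm by 85 mm) begins 54 mm behind the grasp point. The pads swing forward as they close: fully open they stand 13 mm farther back than shut.
Start: joints at [1.188, 0.599, -0.003, 1.599, 0.002, 0.943, -0.08], TCP at [0.218, -0.691, 0.193] pointing down, gripper open.
Joint ranges: [-2.57, 2.57], [-0.35, 1.97], [-1.29, 1.29], [0.11, 2.56], [-1.05, 4.19], [0.11, 1.86], [-2.63, 2.63]. Speed limits (rad/s): [2.22, 2.22, 3.01, 3.01, 3.14, 3.14, 3.14].

### API

Orientations are given as [roll, pitch, yaw] about the fixed x, y, z axes, in that order (R = Rz(yaw) Ry(pitch) Rx(roll)).
In Python, from plant import ctrl, vision, workorder gives the robot as it stands.
- The arm moves only by the tool servo_tool, never from a script. Its argument "deltas" is a list of rows, each an object of numbers: "tx", "ty", "tz": the shift along the world's x, y, z in m; "rx", "ry", "rz": the turn, a rotation vector about the world's x, y, z in rad; "grip": the closure, from 0 (fully open) to 1 (shut). In form: [{"tx": .., "ty": .., "tz": .., "rx": .., "ry": .., "rz": .., "grip": ..}, ...]. A call has 1 to 8 rows; each row is the pose to reach, as a shift and turn from the pose commanded when the call began; what a row does not reach only later rows make up. A row lasts 1/12 s, in which the tool goes at most 41.7 mm and 7.16 degrees, less where a joint would pass 70% of its speed; a pose out of reach is approached as far as the arm can. A call with a gripper value outside its range is refused whole. The fingers move at their own pace and stop on an object; "newtons" is the grip in N (left out, the last holds). Time passes only in rows, so rows that repeat a pose let the fingers close. It gives the time, the measured TCP pose, the force and the opening at its end, in the units of the state.
- ctrl.get_obs(): the state, without advancing time (a new reading comes with each control period).
- vision.get_image(name): name is "scene" or "top" or "wrist"; returns (picture, depth): 400x640x3 uint8, red, green, blue; 400x640 float32, m along the optical axis (not along the pixel's ray), 0 where there is no reading.
- vision.camera_model(name): a dict with "fx", "fy", "cx", "cy" (pixels), "pose" (4x4, takes a point from camera to world coordinates). Camera axes: x right, y down, z forward; pixel columns grow to the right and rows downward; lengths in m; the calibration is good to about 2 mm. A picture is of the moment at which its call begins: read the wrist's pose just before it. camera_model takes no time and is no camera call; for the wrist camera it gives the pose at the moment of the call.
- workorder.finish_job(): hands the job in, once; it reports no verdict.
The state is a dict: "t": time; "q": joint angles; "qvel": joint speeds; "joint_efforts": joint torques, N m; "tool_pos": TCP position; "orientation": TCP orientation; "wrist_force": force on the tool from outside, world axes, zero at the start; "wrist_torque": the same for the moment, N m; "opening": finger opening in m.
Only numpy, scipy, OpenCV 4.12 (cv2) and the standard library are available. Lean on these libraries where they do the work, as an engineer would, in place of code of your own. Each camera call takes 0.05 s, during which the arm holds its last target.

### The job

Rinse the label-paste brush: take it out of its wooden stand, dip its bristles well down into the rinse pot (the low, straight-sided white pot without a handle) and nowhere else, then lower it back into the stand until its collar rests on the top, and let go. Leave the pot and the mug standing where they are.

Things in the scene. Friction and masses are not known exactly. Their poses are not given: they have to be found in the camera images.
- brush: Paste brush, 80 g, 170 mm, round, hanging upright, bristles down. Origin: bristle tip; z runs up the brush. From the tip: bristles to 40 mm (18 mm diameter), steel ferrule to 58 (20 mm, widest below collar), neck to 85, wooden collar disc 85 to 90 (66 mm diameter), wooden handle 90 to 162 (22 mm diameter), rounded end to 170. Grip the handle from above at about 135 mm, any yaw.
- stand: Dark wooden brush stand, fixed to the bench: square top 90 x 90 mm, 12 mm thick, on four corner legs, upper face 107 mm above the bench. A round 40 mm through hole is in the middle; the brush hangs in it by its collar, the bristle tip then 22 mm above the bench. Origin on the bench under the middle of the hole, z up.
- pot: Rinse pot: low, straight-sided, round white ceramic pot, no handle, open and empty; 82 mm outer diameter, 72 mm high, walls 5 mm (mouth 72 mm wide), inner floor 8 mm above the bench; about 450 g, loose on the bench. Origin at the centre of its underside, z up.
- mug: White ceramic mug with one handle (on its +y side), a bystander: 80 mm diameter, 95 mm high, taller than the pot, loose. Origin at the centre of its underside, z up. Also near, unlisted: a flared white bowl, 110 mm across and 55 mm high, and a yellow card box 50 mm high.
Not all that is in view belongs to the job. Several things have the shape of the stand; the one meant has the colours described above.

How it is judged:
On the way, in this order (a step that is already met when the one before it is completed fails the run):
1. the held brush has its bristle tip inside the rinse pot, at least 20 mm below the rim (z of brush in the frame of pot below 0.052 m and horizontal distance between brush and pot below 0.036 m and contact force between the fingers and brush above 1 N), for 0.2 s.
2. the brush, still held, is lowered into the hole of the stand to within about 18 mm of hanging (z of brush in the frame of stand below 0.04 m and horizontal distance between brush and stand below 0.022 m and contact force between the fingers and brush above 1 N), for 0.1 s.
At the end, for the whole second after the job is handed in: The brush is released and at rest, hanging in the stand by its collar: within 20 mm of the hole's axis, bristle tip 12 to 30 mm above the foot of the stand, upright within about 10 degrees. The rinse pot and the mug stand upright within 30 mm of where they began (z of brush in the frame of stand between 0.012 and 0.03 m and horizontal distance between brush and stand below 0.02 m and angle between each of brush, pot, mug's own z axis and vertical below 0.17 rad and distance of each of pot, mug from where it was at the start of the episode below 0.03 m and linear speed of brush below 0.02 m/s and contact force between the fingers and brush below 0.1 N); the robot touches nothing.
It fails at once if the bristle tip is lowered under 60 mm above the bench anywhere but at the rinse pot or the stand (into another vessel, onto the bench) (height (world z) of brush below 0.06 m and horizontal distance between brush and pot above 0.06 m and horizontal distance between brush and stand above 0.08 m).
It fails at once if the rinse pot is pushed more than 30 mm or tipped more than about 20 degrees (distance of pot from where it was at the start of the episode above 0.03 m or angle between pot's own z axis and vertical above 0.35 rad).
It fails at once if the mug is pushed more than 30 mm or tipped more than about 20 degrees (distance of mug from where it was at the start of the episode above 0.03 m or angle between mug's own z axis and vertical above 0.35 rad).
It also fails if it takes over 48 s, if anything falls off the work surface, if the arm or the gripper's body presses on something with over 40 N, if the wrist force passes 120 N, or if a joint passes its speed limit or range.

## Working session

There is one attempt and no reset: what is moved stays moved. The work goes in short steps, Python scripts to look and compute and a tool call to move; the robot and the scene stay as the last step left them, time stands still between calls to the robot, and variables do not carry over. Pictures are saved under pics/ and viewed, and the job is handed in when it is done.

Besides the shell and the picture viewer there is one more tool, called after "Emit:" in YAML: its name, and indented under it one key for each argument. servo_tool: Moves the arm, as the interface text tells. Its arguments: {"type":"object","properties":{"deltas":{"type":"array","items":{"type":"object","properties":{"tx":{"type":"number"},"ty":{"type":"number"},"tz":{"type":"number"},"rx":{"type":"number"},"ry":{"type":"number"},"rz":{"type":"number"},"grip":{"type":"number"}}}},"newtons":{"type":"number"}},"required":["deltas"]}

```bash
mkdir -p pics; cat > h.py <<'E'
import numpy as np,cv2
from plant import ctrl,vision,workorder
def snap(n,f):
    m=vision.camera_model(n); im,d=vision.get_image(n)
    cv2.imwrite(f'pics/{f}.png',im[:,:,::-1]); np.savez(f'pics/{f}.npz',im=im,d=d,P=np.array(m['pose']),k=[m['fx'],m['fy'],m['cx'],m['cy']])
def world(f):
    z=np.load(f'pics/{f}.npz'); fx,fy,cx,cy=z['k']; d=z['d']
    v,u=np.mgrid[:400,:640]; p=np.stack([(u-cx)/fx*d,(v-cy)/fy*d,d],-1)
    return p@z['P'][:3,:3].T+z['P'][:3,3],d>0,z['im']
E
python3 - <<'E'
from h import *
snap('scene','s0');snap('top','t0')
o=ctrl.get_obs();print(o)
E
```

```text
{'t': 0.1, 'q': array([ 1.18825682,  0.60003415, -0.00253545,  1.60004096,  0.00181528,
        0.94290617, -0.07978381]), 'qvel': array([-0.00187522, -0.00025703,  0.0007574 , -0.00194174,  0.00115965,
       -0.00070348,  0.00106765]), 'joint_efforts': array([ 6.16654957e-03, -7.77990246e+01,  1.56955764e+00, -2.58623081e+01,
        1.24668446e-02,  5.54395228e-03,  4.30822899e-05]), 'tool_pos': array([ 0.21812601, -0.6909165 ,  0.19231458]), 'orientation': array([-3.14021354e+00,  1.46254654e-04,  3.05916727e-01]), 'wrist_force': array([-0.39552668, -0.24459189,  0.419075  ]), 'wrist_torque': array([ 0.04226703, -0.02097197,  0.01905996]), 'opening': 0.08529466402834907}
```

View pics/s0.png

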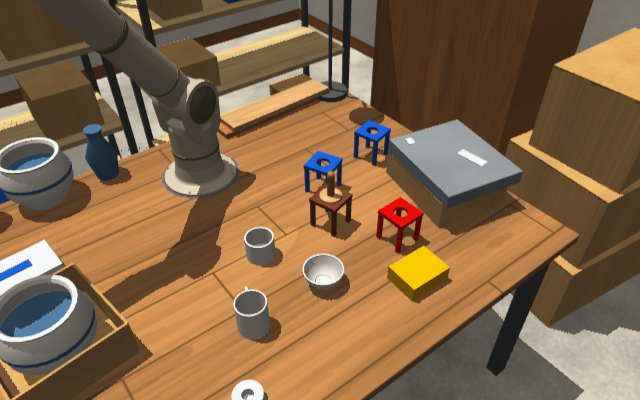

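View pics/t0.png

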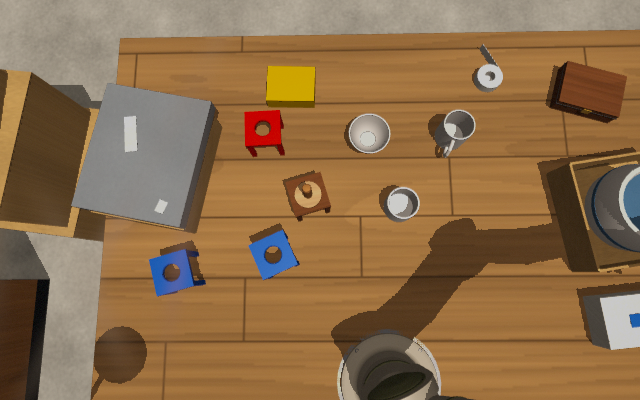

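Scene view: the brush stands in the dark brown stand at about (330,195). The stand lookalikes are blue (323,165), blue (372,135) and red (400,215). For the pot, the candidates are the low, handle-less straight cup at (260,245), the mug with a handle (252,312) and the flared bowl (323,272). In the top view they are: brown stand (307,195), red (264,130), blue (273,253) and (173,270), pot (402,204), mug (459,127), bowl (369,133). I'm choosing the brown stand and the cup at top (402,204).

```bash
python3 - <<'E'
from h import *
W,ok,im=world('t0')
for n,(u,v) in dict(collar=(312,200),knob=(307,187),potfloor=(402,204),mug=(459,127),bowl=(369,133),red=(250,130),blue=(258,255),table=(330,240)).items(): print(n,W[v,u].round(4))
def comp(n,zl,zh,u0,u1,v0,v1):
    s=np.zeros(ok.shape,bool); s[v0:v1,u0:u1]=1
    s&=ok&(W[...,2]>zl)&(W[...,2]<zh); p=W[s]; 
    (c,r)=cv2.minEnclosingCircle(p[:,:2].astype(np.float32)); print(n,len(p),p[:,:2].mean(0).round(4),np.round(c,4),round(r,4),p[:,2].max().round(4), cv2.minAreaRect(p[:,:2].astype(np.float32)))
comp('potrim',.066,.08,375,430,180,230)
comp('potall',.03,.08,375,430,180,230)
comp('mug',.088,.1,430,490,100,160)
comp('bowl',.05,.06,340,400,105,160)
comp('standtop',.1,.120,280,335,165,222)
comp('collar',.109,.118,290,325,175,215)
comp('handle',.12,.21,280,335,165,222)
comp('knob',.185,.21,280,335,165,222)
a=cv2.resize(im[150:240,260:440],None,fx=4.4,fy=4.4,interpolation=cv2.INTER_CUBIC);cv2.imwrite('pics/c0.png',a[:,:,::-1])
z=world('s0')[2];cv2.imwrite('pics/c1.png',cv2.resize(z[140:300,220:460],None,fx=3.3,fy=3.3,interpolation=cv2.INTER_CUBIC)[:,:,::-1])
E
```

```text
collar [0.4448 0.1867 0.1102]
knob [0.4609 0.1951 0.1893]
potfloor [ 0.4494 -0.0489  0.008 ]
mug [ 0.6622 -0.2135  0.0053]
bowl [0.6488 0.0328 0.0031]
red [0.6253 0.3421 0.1065]
blue [0.3134 0.3155 0.1098]
table [0.3559 0.1432 0.0013]
potrim 213 [ 0.4435 -0.0413] [ 0.443  -0.0399] 0.0413 0.0771 ((0.4428796172142029, -0.0394405797123909), (0.07905500382184982, 0.0807407945394516), 43.584285736083984)
potall 409 [ 0.4435 -0.0409] [ 0.443  -0.0396] 0.0415 0.0771 ((0.4427977502346039, -0.039296165108680725), (0.07935468852519989, 0.08063285797834396), 42.37545394897461)
mug 196 [ 0.6379 -0.1848] [ 0.6375 -0.1846] 0.0409 0.0993 ((0.637780487537384, -0.184475839138031), (0.0764525979757309, 0.08044056594371796), 44.31635665893555)
bowl 234 [0.6384 0.0362] [0.6319 0.0384] 0.0549 0.0598 ((0.6312376260757446, 0.03822179511189461), (0.10531551390886307, 0.10738003253936768), 89.10506439208984)
standtop 1230 [0.459  0.1969] [0.4606 0.198 ] 0.0625 0.1174 ((0.460415244102478, 0.1972969025373459), (0.0904916301369667, 0.08998913317918777), 16.312387466430664)
collar 536 [0.4574 0.1977] [0.4576 0.1962] 0.0565 0.1174 ((0.4596678614616394, 0.19736197590827942), (0.09018051624298096, 0.08760703355073929), 12.20778751373291)
handle 117 [0.4556 0.1966] [0.459  0.1974] 0.0111 0.1939 ((0.4584183692932129, 0.19708161056041718), (0.020423881709575653, 0.02009456604719162), 85.08200073242188)
knob 67 [0.4585 0.1973] [0.4591 0.1975] 0.0102 0.1939 ((0.45870962738990784, 0.19741693139076233), (0.018243804574012756, 0.01889238879084587), 89.87705993652344)
```

View pics/c0.png

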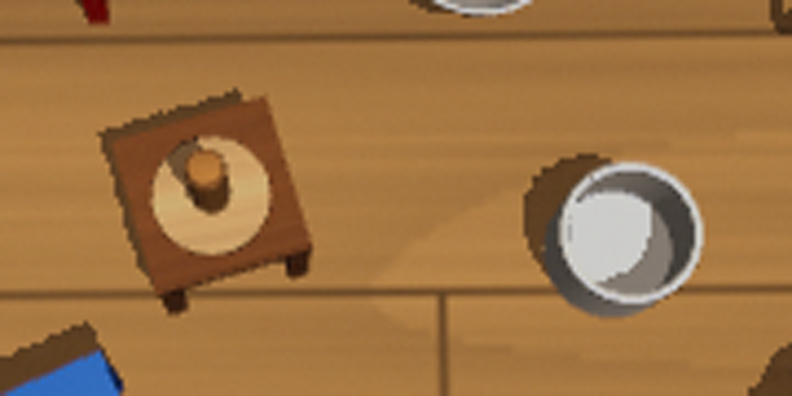

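View pics/c1.png

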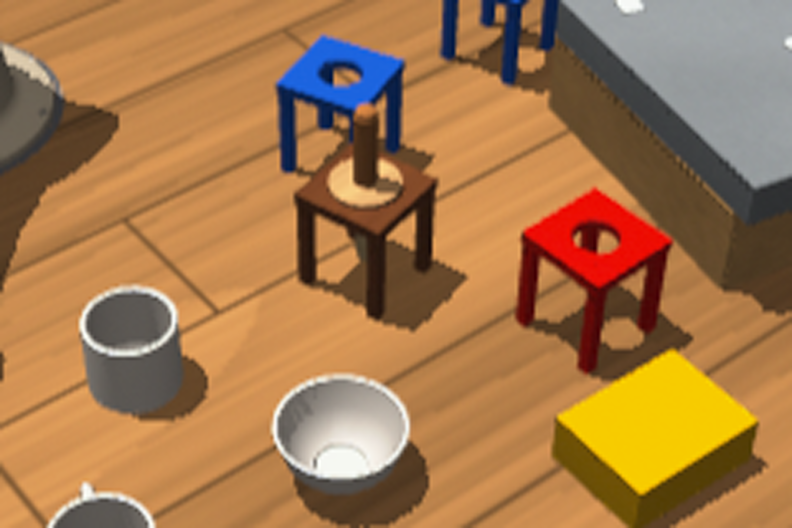

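The crops confirm it: the brush hangs in the dark brown stand, at c0 (205,170), and the low pot has no handle, at c0 (628,235). Brush axis is about (0.459, 0.197), pot about (0.443, −0.0395), mug (0.638, −0.185). I'll approach on an arc, high above everything.

Emit:
servo_tool:
  deltas:
    - {"tx": 0.029,"ty": 0.024,"tz": 0.0125,"rz": 0.06,"grip": 0}
    - {"tx": 0.058,"ty": 0.048,"tz": 0.025,"rz": 0.12,"grip": 0}
    - {"tx": 0.087,"ty": 0.072,"tz": 0.0375,"rz": 0.18,"grip": 0}
    - {"tx": 0.116,"ty": 0.096,"tz": 0.05,"rz": 0.24,"grip": 0}
    - {"tx": 0.145,"ty": 0.12,"tz": 0.0625,"rz": 0.3,"grip": 0}
    - {"tx": 0.174,"ty": 0.144,"tz": 0.075,"rz": 0.36,"grip": 0}
    - {"tx": 0.203,"ty": 0.168,"tz": 0.0875,"rz": 0.42,"grip": 0}
    - {"tx": 0.232,"ty": 0.191,"tz": 0.1,"rz": 0.48,"grip": 0}

```text
invalid input
```

Emit:
servo_tool:
  deltas:
    - {"tx": 0.013,"ty": 0.038,"rz": 0.06,"grip": 0}
    - {"tx": 0.026,"ty": 0.076,"rz": 0.12,"grip": 0}
    - {"tx": 0.039,"ty": 0.114,"rz": 0.18,"grip": 0}
    - {"tx": 0.052,"ty": 0.152,"rz": 0.24,"grip": 0}
    - {"tx": 0.065,"ty": 0.19,"rz": 0.3,"grip": 0}
    - {"tx": 0.078,"ty": 0.228,"rz": 0.36,"grip": 0}
    - {"tx": 0.09,"ty": 0.266,"rz": 0.42,"grip": 0}
    - {"tx": 0.1,"ty": 0.304,"rz": 0.48,"grip": 0}

```text
invalid input
```

Emit:
servo_tool:
  deltas:
    - {"tx": 0.029,"ty": 0.024,"tz": 0.0125,"rx": 0,"ry": 0,"rz": 0.06,"grip": 0}
    - {"tx": 0.058,"ty": 0.048,"tz": 0.025,"rx": 0,"ry": 0,"rz": 0.12,"grip": 0}
    - {"tx": 0.087,"ty": 0.072,"tz": 0.0375,"rx": 0,"ry": 0,"rz": 0.18,"grip": 0}
    - {"tx": 0.116,"ty": 0.096,"tz": 0.05,"rx": 0,"ry": 0,"rz": 0.24,"grip": 0}
    - {"tx": 0.145,"ty": 0.12,"tz": 0.0625,"rx": 0,"ry": 0,"rz": 0.3,"grip": 0}
    - {"tx": 0.174,"ty": 0.144,"tz": 0.075,"rx": 0,"ry": 0,"rz": 0.36,"grip": 0}
    - {"tx": 0.203,"ty": 0.168,"tz": 0.0875,"rx": 0,"ry": 0,"rz": 0.42,"grip": 0}
    - {"tx": 0.232,"ty": 0.191,"tz": 0.1,"rx": 0,"ry": 0,"rz": 0.48,"grip": 0}

```text
t: 0.77
tool_pos: [0.4513, -0.4987, 0.2935]
orientation: [-3.141, 0.0, 0.789]
wrist_force: [0.8, 0.2, -0.4]
opening: 0.0853
```

Emit:
servo_tool:
  deltas:
    - {"tx": 0.013,"ty": 0.038,"tz": 0,"rx": 0,"ry": 0,"rz": 0.06,"grip": 0}
    - {"tx": 0.026,"ty": 0.076,"tz": 0,"rx": 0,"ry": 0,"rz": 0.12,"grip": 0}
    - {"tx": 0.039,"ty": 0.114,"tz": 0,"rx": 0,"ry": 0,"rz": 0.18,"grip": 0}
    - {"tx": 0.052,"ty": 0.152,"tz": 0,"rx": 0,"ry": 0,"rz": 0.24,"grip": 0}
    - {"tx": 0.065,"ty": 0.19,"tz": 0,"rx": 0,"ry": 0,"rz": 0.3,"grip": 0}
    - {"tx": 0.078,"ty": 0.228,"tz": 0,"rx": 0,"ry": 0,"rz": 0.36,"grip": 0}
    - {"tx": 0.09,"ty": 0.266,"tz": 0,"rx": 0,"ry": 0,"rz": 0.42,"grip": 0}
    - {"tx": 0.1,"ty": 0.304,"tz": 0,"rx": 0,"ry": 0,"rz": 0.48,"grip": 0}

```text
t: 1.43
tool_pos: [0.5506, -0.1944, 0.2929]
orientation: [-3.141, 0.0, 1.269]
wrist_force: [0.8, -1.0, -0.3]
opening: 0.0853
```

Emit:
servo_tool:
  deltas:
    - {"tx": -0.008,"ty": 0.038,"tz": 0,"rx": 0,"ry": 0,"rz": 0.06,"grip": 0}
    - {"tx": -0.016,"ty": 0.076,"tz": 0,"rx": 0,"ry": 0,"rz": 0.12,"grip": 0}
    - {"tx": -0.024,"ty": 0.114,"tz": 0,"rx": 0,"ry": 0,"rz": 0.18,"grip": 0}
    - {"tx": -0.032,"ty": 0.152,"tz": 0,"rx": 0,"ry": 0,"rz": 0.24,"grip": 0}
    - {"tx": -0.04,"ty": 0.19,"tz": 0,"rx": 0,"ry": 0,"rz": 0.3,"grip": 0}
    - {"tx": -0.048,"ty": 0.228,"tz": 0,"rx": 0,"ry": 0,"rz": 0.36,"grip": 0}
    - {"tx": -0.056,"ty": 0.266,"tz": 0,"rx": 0,"ry": 0,"rz": 0.42,"grip": 0}
    - {"tx": -0.064,"ty": 0.304,"tz": 0,"rx": 0,"ry": 0,"rz": 0.48,"grip": 0}

```text
t: 2.1
tool_pos: [0.4853, 0.1091, 0.293]
orientation: [-3.141, 0.0, 1.749]
wrist_force: [0.2, -0.2, 0.1]
opening: 0.0852
```

Emit:
servo_tool:
  deltas:
    - {"tx": -0.009,"ty": 0.03,"tz": 0,"rx": 0,"ry": 0,"rz": 0,"grip": 0}
    - {"tx": -0.018,"ty": 0.06,"tz": 0,"rx": 0,"ry": 0,"rz": 0,"grip": 0}
    - {"tx": -0.026,"ty": 0.088,"tz": 0,"rx": 0,"ry": 0,"rz": 0,"grip": 0}
    - {"tx": -0.026,"ty": 0.088,"tz": 0,"rx": 0,"ry": 0,"rz": 0,"grip": 0}

```text
t: 2.43
tool_pos: [0.4581, 0.2015, 0.2934]
orientation: [3.141, -0.003, 1.753]
wrist_force: [0.1, 0.7, -0.0]
opening: 0.0854
```

```bash
python3 - <<'E'
from h import *
o=ctrl.get_obs();print(o['tool_pos'],o['orientation'],o['q'].round(2))
snap('wrist','w1')
W,ok,im=world('w1')
for zl,zh in((.108,.118),(.16,.2),(.18,.2)):
    s=ok&(W[...,2]>zl)&(W[...,2]<zh)&(np.hypot(W[...,0]-.459,W[...,1]-.197)<.08);p=W[s][:,:2].astype(np.float32)
    if len(p)>4: print(zl,len(p),cv2.minEnclosingCircle(p),cv2.minAreaRect(p),W[s][:,2].max())
E
```

```text
[0.45806188 0.20145098 0.29344874] [ 3.14113837e+00 -2.67727818e-03  1.75295274e+00] [-0.03  0.26 -0.62  1.95  0.18  0.98 -0.55]
0.108 1747 ((0.45716026425361633, 0.198481485247612), 0.03674252703785896) ((0.46122246980667114, 0.19677215814590454), (0.06491700559854507, 0.06533818691968918), 16.633880615234375) 0.11772987377693189
0.16 468 ((0.4609192907810211, 0.1968887895345688), 0.010954029858112335) ((0.4608299136161804, 0.19740095734596252), (0.021102122962474823, 0.020560860633850098), 19.787717819213867) 0.19112965977868462
0.18 392 ((0.46076589822769165, 0.19691649079322815), 0.010857864283025265) ((0.4606950879096985, 0.19715632498264313), (0.020224640145897865, 0.02087598852813244), 11.240998268127441) 0.19112965977868462
```

View pics/w1.png

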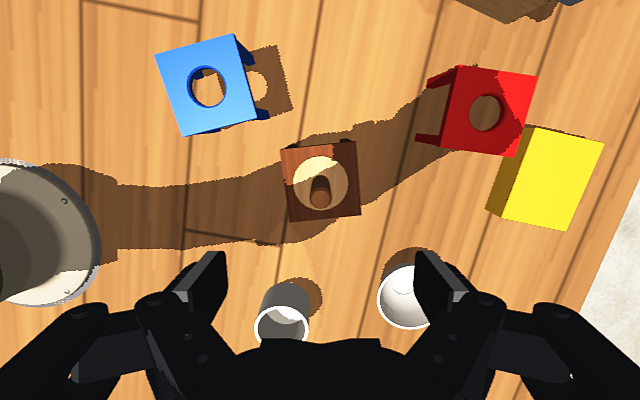

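The wrist view shows the brown stand with the brush handle at (320,190), and the fit puts the handle at (0.4607, 0.197). I'll descend partway and check how well the arm tracks.

Emit:
servo_tool:
  deltas:
    - {"tx": 0,"ty": 0.001,"tz": -0.02,"rx": 0,"ry": 0,"rz": 0,"grip": 0}
    - {"tx": 0,"ty": 0.001,"tz": -0.04,"rx": 0,"ry": 0,"rz": 0,"grip": 0}
    - {"tx": 0,"ty": 0.001,"tz": -0.06,"rx": 0,"ry": 0,"rz": 0,"grip": 0}
    - {"tx": 0,"ty": 0.001,"tz": -0.07,"rx": 0,"ry": 0,"rz": 0,"grip": 0}
    - {"tx": 0,"ty": 0.001,"tz": -0.07,"rx": 0,"ry": 0,"rz": 0,"grip": 0}

```text
t: 2.9
tool_pos: [0.4595, 0.1949, 0.2211]
orientation: [-3.138, 0.001, 1.745]
wrist_force: [0.1, -0.1, -0.4]
opening: 0.0852
```

Emit:
servo_tool:
  deltas:
    - {"tx": 0.001,"ty": 0.001,"tz": -0.02,"rx": 0,"ry": 0,"rz": 0,"grip": 0}
    - {"tx": 0.001,"ty": 0.001,"tz": -0.04,"rx": 0,"ry": 0,"rz": 0,"grip": 0}
    - {"tx": 0.001,"ty": 0.001,"tz": -0.06,"rx": 0,"ry": 0,"rz": 0,"grip": 0}
    - {"tx": 0.001,"ty": 0.001,"tz": -0.075,"rx": 0,"ry": 0,"rz": 0,"grip": 0}
    - {"tx": 0.001,"ty": 0.001,"tz": -0.084,"rx": 0,"ry": 0,"rz": 0,"grip": 0}
    - {"tx": 0.001,"ty": 0.001,"tz": -0.084,"rx": 0,"ry": 0,"rz": 0,"grip": 0}
    - {"tx": 0.001,"ty": 0.001,"tz": -0.084,"rx": 0,"ry": 0,"rz": 0,"grip": 0}

```text
t: 3.48
tool_pos: [0.4617, 0.1977, 0.1396]
orientation: [3.141, 0.0, 1.746]
wrist_force: [0.8, -0.4, -0.3]
opening: 0.0853
```

```bash
python3 - <<'E'
from h import *
o=ctrl.get_obs();print(o['tool_pos'],o['orientation'],o['q'].round(2),o['wrist_force'])
snap('wrist','w2');snap('scene','s2')
z=world('s2')[2];w=world('w2')[2]
a=cv2.resize(z[130:280,230:430],(533,400),interpolation=cv2.INTER_CUBIC)
cv2.imwrite('pics/c2.png',np.hstack([a,w[:,190:450]])[:,:,::-1])
E
```

```text
[0.46168155 0.19767893 0.13962952] [3.14135411e+00 5.55428736e-05 1.74559161e+00] [-0.13  0.46 -0.52  2.13  0.38  0.64 -0.74] [ 0.77653966 -0.41919077 -0.30428561]
```

View pics/c2.png

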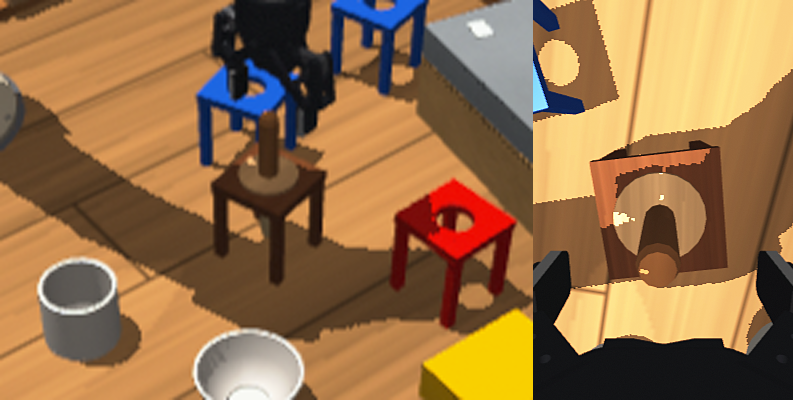

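The scene crop shows the open fingers apparently above or behind the handle, with the handle end at about (268,115) in front of them. That doesn't fit a TCP at z = 0.14, so I'll check by projection before closing.

```bash
python3 - <<'E'
from h import *
def proj(f,p):
    z=np.load(f'pics/{f}.npz');q=np.linalg.inv(z['P'])@np.r_[p,1];fx,fy,cx,cy=z['k'];return [round(q[0]/q[2]*fx+cx,1),round(q[1]/q[2]*fy+cy,1),round(q[2],3)]
tcp=[.4617,.1977,.1396]
for f in('s2','w2'):
    print(f,'tcp',proj(f,tcp),'brush top',proj(f,[.4607,.197,.192]),'collar',proj(f,[.4607,.197,.112]))
for f in('s2','w2','t0','s0'):
    W,ok,im=world(f)
    s=ok&(W[...,2]>.15)&(W[...,2]<.2)&(np.hypot(W[...,0]-.459,W[...,1]-.197)<.1)
    lum=im.astype(int); col=s&(lum[...,0]>lum[...,2]+25)
    p=W[col]
    print(f,len(p),np.median(p,0).round(4) if len(p) else '')
    dk=ok&(lum.max(-1)<45)&(W[...,2]<.22)&(W[...,2]>.12)&(np.hypot(W[...,0]-.459,W[...,1]-.197)<.15)
    if dk.sum(): print('dark',dk.sum(),W[dk].min(0).round(3),W[dk].max(0).round(3))
o=ctrl.get_obs();print(o['t'],o['tool_pos'],o['orientation'],o['q'].round(3),o['opening'])
print(np.load('pics/w2.npz')['P'].round(3))
print(np.load('pics/w1.npz')['P'].round(3))
E
```

```text
s2 tcp [np.float64(331.1), np.float64(187.6), np.float64(1.468)] brush top [np.float64(330.8), np.float64(172.9), np.float64(1.433)] collar [np.float64(330.6), np.float64(194.9), np.float64(1.487)]
w2 tcp [np.float64(318.0), np.float64(231.2), np.float64(0.19)] brush top [np.float64(314.9), np.float64(271.9), np.float64(0.14)] collar [np.float64(316.6), np.float64(218.5), np.float64(0.217)]
s2 114 [0.466  0.192  0.1753]
dark 64 [0.414 0.182 0.197] [0.521 0.214 0.22 ]
w2 2395 [0.4599 0.202  0.1874]
dark 3138 [0.406 0.179 0.189] [0.517 0.217 0.22 ]
t0 98 [0.456  0.1972 0.1888]
s0 110 [0.4647 0.1926 0.1736]
3.5833 [0.46197099 0.19792261 0.14016932] [ 3.14000506e+00 -2.48808253e-04  1.74558143e+00] [-0.135  0.454 -0.523  2.133  0.376  0.641 -0.744] 0.08586971562922247
[[ 0.985  0.169  0.046  0.452]
 [ 0.175 -0.952 -0.253  0.262]
 [ 0.001  0.257 -0.966  0.319]
 [ 0.     0.     0.     1.   ]]
[[ 0.983  0.176  0.047  0.447]
 [ 0.182 -0.951 -0.25   0.265]
 [ 0.001  0.255 -0.967  0.473]
 [ 0.     0.     0.     1.   ]]
```

View pics/s2.png

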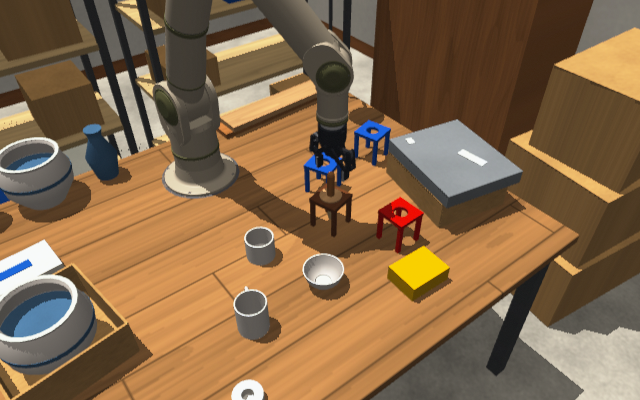

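View pics/w2.png

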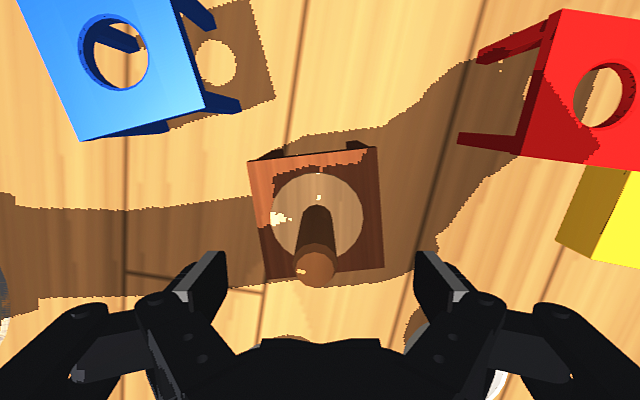

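```bash
python3 - <<'E'
from h import *
W,ok,im=world('w2')
for u,v in((215,260),(220,258),(224,254),(222,270),(205,275),(420,258),(430,260),(445,275),(418,270),(316,265),(316,275)): print((u,v),W[v,u].round(4),im[v,u])
W,ok,im=world('s2')
for v in range(150,176,2): print(v,[(u,W[v,u].round(3).tolist(),int(im[v,u].max())) for u in (318,320,342,344,346)])
E
python3 - <<'E'
import cv2
a=cv2.imread('pics/s2.png')[110:220,280:400];cv2.imwrite('pics/c3.png',cv2.resize(a,None,fx=5.4,fy=5.4,interpolation=cv2.INTER_NEAREST))
E
```

```text
(215, 260) [0.4188 0.2003 0.2021] [16 17 18]
(220, 258) [0.4195 0.1991 0.1973] [16 17 17]
(224, 254) [0.4196 0.1985 0.1919] [ 3  9 12]
(222, 270) [0.4205 0.1928 0.1959] [17 17 18]
(205, 275) [0.4195 0.2008 0.2158] [15 16 17]
(420, 258) [0.5036 0.2136 0.1965] [17 16 18]
(430, 260) [0.5049 0.2162 0.2035] [66 66 65]
(445, 275) [0.5057 0.2166 0.2167] [77 77 76]
(418, 270) [0.5048 0.2074 0.1951] [17 15 17]
(316, 265) [0.4608 0.1991 0.1893] [153  93  50]
(316, 275) [0.4616 0.1945 0.1899] [150  91  51]
150 [(318, [0.428, 0.178, 0.259], 20), (320, [0.438, 0.177, 0.265], 21), (342, [0.502, 0.201, 0.291], 32), (344, [0.507, 0.203, 0.293], 48), (346, [0.509, 0.208, 0.291], 53)]
152 [(318, [0.43, 0.176, 0.255], 17), (320, [0.438, 0.177, 0.258], 18), (342, [0.502, 0.201, 0.284], 22), (344, [0.506, 0.204, 0.285], 36), (346, [0.515, 0.203, 0.291], 29)]
154 [(318, [0.424, 0.18, 0.243], 19), (320, [0.415, 0.194, 0.232], 20), (342, [0.495, 0.207, 0.272], 22), (344, [0.491, 0.217, 0.265], 24), (346, [0.521, 0.198, 0.29], 22)]
156 [(318, [0.419, 0.184, 0.232], 34), (320, [0.417, 0.193, 0.226], 19), (342
[... 965 characters left out ...]
21)]
168 [(318, [0.418, 0.184, 0.189], 181), (320, [0.331, 0.257, 0.103], 226), (342, [0.509, 0.196, 0.239], 20), (344, [0.514, 0.199, 0.24], 25), (346, [0.525, 0.196, 0.248], 21)]
170 [(318, [0.337, 0.245, 0.105], 155), (320, [0.341, 0.25, 0.105], 193), (342, [0.512, 0.194, 0.234], 36), (344, [0.518, 0.196, 0.237], 20), (346, [0.519, 0.202, 0.235], 19)]
172 [(318, [0.34, 0.243, 0.1], 74), (320, [0.347, 0.245, 0.103], 75), (342, [0.511, 0.195, 0.227], 63), (344, [0.51, 0.203, 0.223], 24), (346, [0.518, 0.203, 0.228], 18)]
174 [(318, [0.263, 0.3, 0.018], 76), (320, [0.272, 0.302, 0.022], 69), (342, [0.509, 0.197, 0.218], 63), (344, [0.513, 0.201, 0.218], 24), (346, [0.516, 0.205, 0.218], 19)]
```

View pics/c3.png

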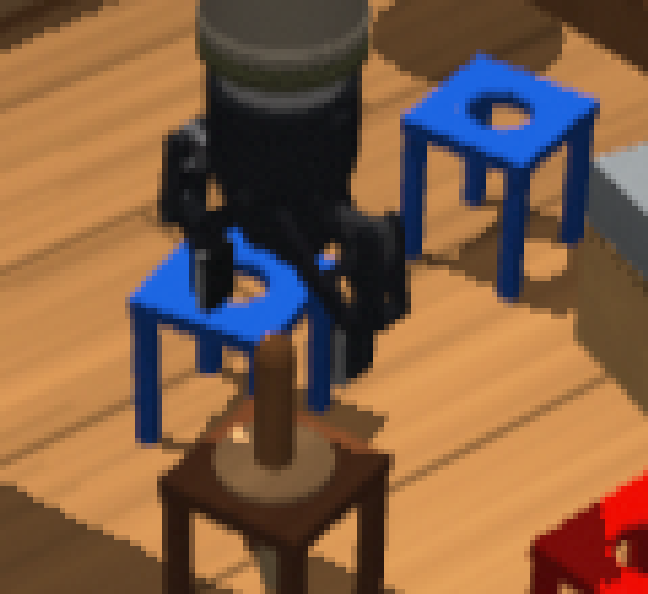

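Both cameras agree that the open fingertips are really at z ≈ 0.19, level with the handle's end (0.192, which matches the spec). The TCP reading of 0.140 is therefore about 50 mm too low; the 13 mm swing-back from being open accounts for only part of that. In xy the reading is good. I'll go by the cameras and lower in steps, watching the force.

Emit:
servo_tool:
  deltas:
    - {"tx": -0.001,"ty": 0,"tz": -0.01,"rx": 0,"ry": 0,"rz": 0,"grip": 0}
    - {"tx": -0.001,"ty": 0,"tz": -0.02,"rx": 0,"ry": 0,"rz": 0,"grip": 0}
    - {"tx": -0.001,"ty": 0,"tz": -0.025,"rx": 0,"ry": 0,"rz": 0,"grip": 0}
    - {"tx": -0.001,"ty": 0,"tz": -0.025,"rx": 0,"ry": 0,"rz": 0,"grip": 0}

```text
t: 3.92
tool_pos: [0.4595, 0.1972, 0.1127]
orientation: [-3.14, 0.001, 1.746]
wrist_force: [0.2, -0.2, 0.3]
opening: 0.0854
```

```bash
python3 - <<'E'
from h import *
o=ctrl.get_obs();print(o['tool_pos'],o['wrist_force'])
snap('wrist','w3');snap('scene','s3')
for f in('w3','s3'):
    W,ok,im=world(f); 
    dk=ok&(im.max(-1)<45)&(W[...,2]<.20)&(W[...,2]>.125)&(np.hypot(W[...,0]-.461,W[...,1]-.197)<.08)&(np.abs(W[...,0]-.461)>.03)
    p=W[dk]; 
    for sd in(-1,1):
        q=p[(p[:,0]-.461)*sd>0]
        if len(q): print(f,sd,len(q),np.percentile(q,[1,50,99],axis=0).round(3).tolist())
z=world('s3')[2];w=world('w3')[2]
a=cv2.resize(z[130:230,270:400],(520,400),interpolation=cv2.INTER_CUBIC)
cv2.imwrite('pics/c4.png',np.hstack([a,w[:,190:450]])[:,:,::-1])
E
```

```text
[0.45948966 0.19722657 0.11273752] [ 0.23120446 -0.1762771   0.28065074]
w3 -1 1858 [[0.405, 0.18, 0.165], [0.418, 0.194, 0.184], [0.421, 0.201, 0.2]]
w3 1 1874 [[0.501, 0.195, 0.163], [0.503, 0.209, 0.183], [0.515, 0.216, 0.2]]
s3 -1 49 [[0.405, 0.178, 0.167], [0.417, 0.189, 0.182], [0.422, 0.2, 0.199]]
s3 1 35 [[0.503, 0.194, 0.176], [0.513, 0.202, 0.187], [0.518, 0.213, 0.199]]
```

View pics/c4.png

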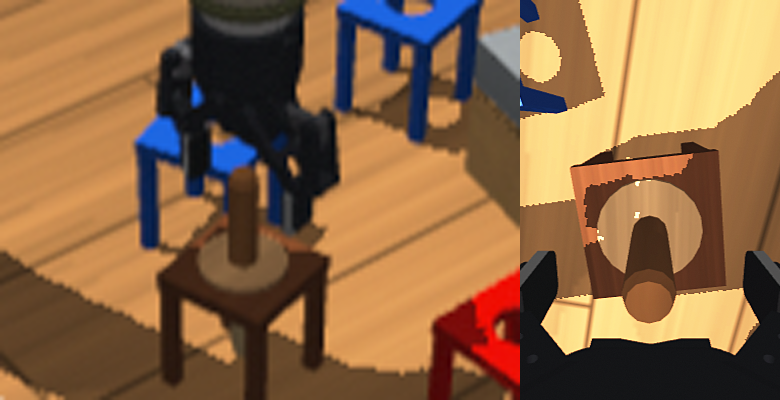

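The fingertips have come down with the motion to about 0.163, now straddling the handle end at (648,300), with no contact. Another 16 mm, then close.

Emit:
servo_tool:
  deltas:
    - {"tx": 0.001,"ty": 0,"tz": -0.008,"rx": 0,"ry": 0,"rz": 0,"grip": 0}
    - {"tx": 0.001,"ty": 0,"tz": -0.016,"rx": 0,"ry": 0,"rz": 0,"grip": 0}
    - {"tx": 0.001,"ty": 0,"tz": -0.016,"rx": 0,"ry": 0,"rz": 0,"grip": 0}
    - {"tx": 0.001,"ty": 0,"tz": -0.016,"rx": 0,"ry": 0,"rz": 0,"grip": 0.4}
    - {"tx": 0.001,"ty": 0,"tz": -0.016,"rx": 0,"ry": 0,"rz": 0,"grip": 0.6}
    - {"tx": 0.001,"ty": 0,"tz": -0.016,"rx": 0,"ry": 0,"rz": 0,"grip": 0.7}
  newtons: 40

```text
t: 4.52
tool_pos: [0.4613, 0.1977, 0.0982]
orientation: [3.141, -0.0, 1.746]
wrist_force: [-0.1, 0.4, 0.0]
opening: 0.0518
```

Emit:
servo_tool:
  deltas:
    - {"tx": 0,"ty": 0,"tz": 0,"rx": 0,"ry": 0,"rz": 0,"grip": 1}
    - {"tx": 0,"ty": 0,"tz": 0,"rx": 0,"ry": 0,"rz": 0,"grip": 1}
    - {"tx": 0,"ty": 0,"tz": 0,"rx": 0,"ry": 0,"rz": 0,"grip": 1}
    - {"tx": 0,"ty": 0,"tz": 0,"rx": 0,"ry": 0,"rz": 0,"grip": 1}
    - {"tx": 0,"ty": 0,"tz": 0,"rx": 0,"ry": 0,"rz": 0,"grip": 1}
  newtons: 40

```text
t: 4.93
tool_pos: [0.4614, 0.1977, 0.0983]
orientation: [3.141, 0.0, 1.746]
wrist_force: [-0.6, 0.2, 5.3]
opening: 0.0211
```

```bash
python3 - <<'E'
from h import *
o=ctrl.get_obs();print(o['tool_pos'],o['wrist_force'],o['opening'])
snap('wrist','w4');snap('scene','s4')
z=world('s4')[2];w=world('w4')[2]
a=cv2.resize(z[130:230,270:400],(520,400),interpolation=cv2.INTER_CUBIC)
cv2.imwrite('pics/c5.png',np.hstack([a,w[:,190:450]])[:,:,::-1])
E
```

```text
[0.46141194 0.19768746 0.09834979] [-0.55296084  0.22050491  5.30845321] 0.021058959021504488
```

View pics/c5.png

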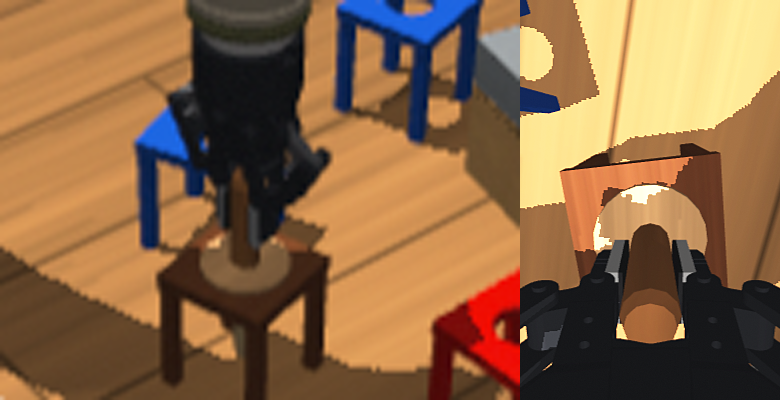

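The fingers hold the handle at an opening of 21 mm, both pads on it and clear of the collar. Lift straight up by 115 mm.

Emit:
servo_tool:
  deltas:
    - {"tx": 0,"ty": 0,"tz": 0.01,"rx": 0,"ry": 0,"rz": 0,"grip": 1}
    - {"tx": 0,"ty": 0,"tz": 0.025,"rx": 0,"ry": 0,"rz": 0,"grip": 1}
    - {"tx": 0,"ty": 0,"tz": 0.045,"rx": 0,"ry": 0,"rz": 0,"grip": 1}
    - {"tx": 0,"ty": 0,"tz": 0.065,"rx": 0,"ry": 0,"rz": 0,"grip": 1}
    - {"tx": 0,"ty": 0,"tz": 0.085,"rx": 0,"ry": 0,"rz": 0,"grip": 1}
    - {"tx": 0,"ty": 0,"tz": 0.105,"rx": 0,"ry": 0,"rz": 0,"grip": 1}
    - {"tx": 0,"ty": 0,"tz": 0.115,"rx": 0,"ry": 0,"rz": 0,"grip": 1}
    - {"tx": 0,"ty": 0,"tz": 0.115,"rx": 0,"ry": 0,"rz": 0,"grip": 1}

```text
t: 5.7
tool_pos: [0.4621, 0.1982, 0.2153]
orientation: [3.138, -0.001, 1.746]
wrist_force: [-0.4, -0.3, -0.8]
opening: 0.0212
```

Emit:
servo_tool:
  deltas:
    - {"tx": 0,"ty": 0,"tz": 0,"rx": 0,"ry": 0,"rz": 0,"grip": 1}
    - {"tx": 0,"ty": 0,"tz": 0,"rx": 0,"ry": 0,"rz": 0,"grip": 1}

```text
t: 5.87
tool_pos: [0.4607, 0.1971, 0.2122]
orientation: [-3.14, 0.001, 1.746]
wrist_force: [0.3, -0.9, -1.2]
opening: 0.0209
```

```bash
python3 - <<'E'
from h import *
o=ctrl.get_obs();print(o['tool_pos'],o['wrist_force'],o['opening'],o['q'].round(2))
snap('wrist','w5');snap('scene','s5');snap('top','t5')
z=world('s5')[2];w=world('w5')[2]
a=cv2.resize(z[100:250,250:400],(400,400),interpolation=cv2.INTER_CUBIC)
cv2.imwrite('pics/c6.png',np.hstack([a,w[:,120:520]])[:,:,::-1])
E
```

```text
[0.46073965 0.19713414 0.21215138] [ 0.27024363 -0.94178444 -1.15543574] 0.020851134856060476 [-0.07  0.36 -0.59  2.05  0.27  0.8  -0.65]
```

View pics/c6.png

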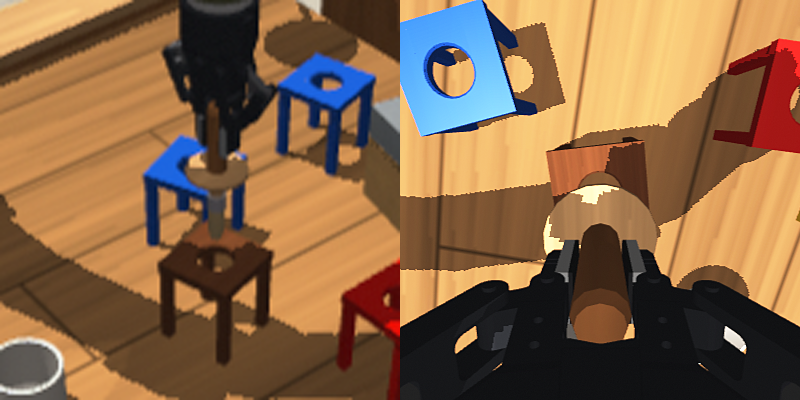

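View pics/t5.png

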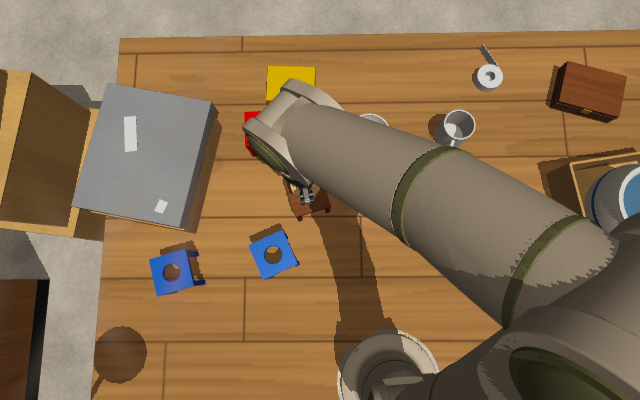

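The brush is out and upright, tip above the empty hole at scene crop (218,258). I'll measure its axis, its height and the hole centre.

```bash
python3 - <<'E'
from h import *
for f in('w5','s5'):
    W,ok,im=world(f); C=im.astype(int); near=ok&(np.hypot(W[...,0]-.461,W[...,1]-.197)<.05)
    for zl,zh in((.135,.170),(.17,.19),(.222,.234),(.24,.27),(.27,.31)):
        s=near&(W[...,2]>zl)&(W[...,2]<zh)&(C[...,0]>55)&((C[...,0]>C[...,2]+15)|(zh<.2))
        p=W[s]
        if len(p)>8: print(f,zl,len(p),'min',p.min(0).round(4),'max',p.max(0).round(4),'med',np.median(p,0).round(4),np.round(cv2.minEnclosingCircle(p[:,:2].astype(np.float32))[0],4))
    s=ok&(W[...,2]>.1)&(W[...,2]<.115)&(np.hypot(W[...,0]-.461,W[...,1]-.197)<.08)&(C[...,0]>C[...,2]+15)
    print(f,'stand',s.sum(),cv2.minAreaRect(W[s][:,:2].astype(np.float32)))
E
```

```text
w5 0.222 5057 min [0.4297 0.182  0.222 ] max [0.4951 0.2292 0.234 ] med [0.4588 0.2104 0.2243] [0.4623 0.1968]
w5 0.24 976 min [0.4375 0.1957 0.24  ] max [0.485  0.2112 0.27  ] med [0.4607 0.2059 0.2576] [0.4612 0.2037]
w5 0.27 4423 min [0.4124 0.179  0.27  ] max [0.5098 0.2176 0.3098] med [0.4612 0.203  0.2995] [0.4611 0.1996]
w5 stand 4061 ((0.458812952041626, 0.20843157172203064), (0.09033802896738052, 0.0654711052775383), 16.451213836669922)
s5 0.135 47 min [0.4563 0.1869 0.137 ] max [0.4728 0.2016 0.168 ] med [0.4659 0.1927 0.1551] [0.4645 0.1931]
s5 0.17 37 min [0.458  0.185  0.1705] max [0.4722 0.2035 0.1892] med [0.4668 0.1911 0.1796] [0.4659 0.1942]
s5 0.222 210 min [0.4261 0.1645 0.222 ] max [0.4933 0.2298 0.2337] med [0.4692 0.19   0.2254] [0.4605 0.1956]
s5 0.24 49 min [0.4353 0.1845 0.2412] max [0.4836 0.2089 0.2687] med [0.4651 0.1884 0.2524] [0.4589 0.1964]
s5 0.27 82 min [0.4204 0.1772 0.2703] max [0.5062 0.2193 0.3083] med [0.4643 0.1883 0.2954] [0.4626 0.196 ]
s5 stand 587 ((0.4617851972579956, 0.19656717777252197), (0.09453243017196655, 0.0978107750415802), 17.421878814697266)
```

Emit:
servo_tool:
  deltas:
    - {"tx": -0.001,"ty": -0.015,"tz": 0,"rx": 0,"ry": 0,"rz": 0,"grip": 1}
    - {"tx": -0.003,"ty": -0.045,"tz": 0,"rx": 0,"ry": 0,"rz": 0,"grip": 1}
    - {"tx": -0.006,"ty": -0.08,"tz": 0,"rx": 0,"ry": 0,"rz": 0,"grip": 1}
    - {"tx": -0.009,"ty": -0.115,"tz": 0,"rx": 0,"ry": 0,"rz": 0,"grip": 1}
    - {"tx": -0.012,"ty": -0.15,"tz": 0,"rx": 0,"ry": 0,"rz": 0,"grip": 1}
    - {"tx": -0.015,"ty": -0.185,"tz": 0,"rx": 0,"ry": 0,"rz": 0,"grip": 1}
    - {"tx": -0.017,"ty": -0.215,"tz": 0,"rx": 0,"ry": 0,"rz": 0,"grip": 1}
    - {"tx": -0.018,"ty": -0.2365,"tz": 0,"rx": 0,"ry": 0,"rz": 0,"grip": 1}

```text
t: 6.68
tool_pos: [0.4421, -0.0417, 0.2124]
orientation: [-3.14, 0.0, 1.744]
wrist_force: [-0.2, -0.3, -1.3]
opening: 0.0211
```

Emit:
servo_tool:
  deltas:
    - {"tx": 0,"ty": 0,"tz": 0,"rx": 0,"ry": 0,"rz": 0,"grip": 1}
    - {"tx": 0,"ty": 0,"tz": 0,"rx": 0,"ry": 0,"rz": 0,"grip": 1}
    - {"tx": 0,"ty": 0,"tz": 0,"rx": 0,"ry": 0,"rz": 0,"grip": 1}

```text
t: 6.93
tool_pos: [0.4432, -0.0382, 0.2128]
orientation: [-3.141, -0.001, 1.746]
wrist_force: [0.7, 0.7, -1.3]
opening: 0.021
```

```bash
python3 - <<'E'
from h import *
o=ctrl.get_obs();print(o['tool_pos'],o['orientation'],o['wrist_force'],o['opening'],o['q'].round(2))
snap('wrist','w6');snap('scene','s6')
W,ok,im=world('s6');C=im.astype(int)
def circ(f,zl,zh,c,r,brown):
    W,ok,im=world(f);C=im.astype(int)
    s=ok&(np.hypot(W[...,0]-c[0],W[...,1]-c[1])<r)&(W[...,2]>zl)&(W[...,2]<zh)&((C[...,0]>C[...,2]+15)==brown)&(C[...,0]>50)
    p=W[s]; 
    if len(p)>5: print(f,zl,len(p),np.round(cv2.minEnclosingCircle(p[:,:2].astype(np.float32)),4) if 0 else cv2.minEnclosingCircle(p[:,:2].astype(np.float32)),np.median(p,0).round(4))
for f in('s6','w6'):
    circ(f,.219,.232,(.443,-.04),.045,True); circ(f,.13,.17,(.443,-.04),.045,False);circ(f,.066,.08,(.443,-.04),.05,False)
z=im;w=world('w6')[2]
a=cv2.resize(z[130:280,180:330],(400,400),interpolation=cv2.INTER_CUBIC)
cv2.imwrite('pics/c7.png',np.hstack([a,w[:,120:520]])[:,:,::-1])
E
```

```text
[ 0.44322385 -0.0382001   0.21276232] [-3.14122949e+00 -6.16471820e-04  1.74614993e+00] [ 0.7136956   0.69075059 -1.25323329] 0.02100156730803508 [ 0.41  0.28 -0.56  2.17  0.21  0.75 -0.11]
s6 0.219 290 ((0.44249746203422546, -0.038488756865262985), 0.03473958373069763) [ 0.4515 -0.0447  0.2258]
s6 0.066 159 ((0.44492319226264954, -0.04123862460255623), 0.04408302158117294) [ 0.4527 -0.0362  0.0701]
w6 0.219 5099 ((0.4448901414871216, -0.03861425071954727), 0.032977499067783356) [ 0.4412 -0.025   0.225 ]
w6 0.066 326 ((0.4439675807952881, -0.039650388062000275), 0.04029139131307602) [ 0.415  -0.0182  0.0703]
```

View pics/c7.png

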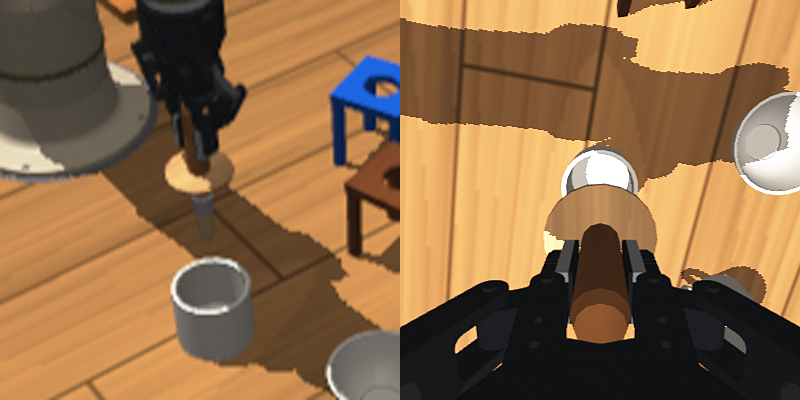

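The bristles hang centred over the handle-less pot, collar axis (0.444, −0.0385) against pot (0.4435, −0.0395), tip at about 0.135. Lower 105 mm so the tip ends near 0.030, dwell, then raise.

Emit:
servo_tool:
  deltas:
    - {"tx": 0,"ty": -0.001,"tz": -0.01,"rx": 0,"ry": 0,"rz": 0,"grip": 1}
    - {"tx": 0,"ty": -0.001,"tz": -0.025,"rx": 0,"ry": 0,"rz": 0,"grip": 1}
    - {"tx": 0,"ty": -0.001,"tz": -0.04,"rx": 0,"ry": 0,"rz": 0,"grip": 1}
    - {"tx": 0,"ty": -0.001,"tz": -0.055,"rx": 0,"ry": 0,"rz": 0,"grip": 1}
    - {"tx": 0,"ty": -0.001,"tz": -0.07,"rx": 0,"ry": 0,"rz": 0,"grip": 1}
    - {"tx": 0,"ty": -0.001,"tz": -0.085,"rx": 0,"ry": 0,"rz": 0,"grip": 1}
    - {"tx": 0,"ty": -0.001,"tz": -0.098,"rx": 0,"ry": 0,"rz": 0,"grip": 1}
    - {"tx": 0,"ty": -0.001,"tz": -0.105,"rx": 0,"ry": 0,"rz": 0,"grip": 1}

```text
t: 7.7
tool_pos: [0.4425, -0.0389, 0.1062]
orientation: [-3.14, -0.001, 1.748]
wrist_force: [-0.1, -0.6, -0.9]
opening: 0.0214
```

Emit:
servo_tool:
  deltas:
    - {"tx": 0,"ty": 0,"tz": 0,"rx": 0,"ry": 0,"rz": 0,"grip": 1}
    - {"tx": 0,"ty": 0,"tz": 0,"rx": 0,"ry": 0,"rz": 0,"grip": 1}
    - {"tx": 0,"ty": 0,"tz": 0,"rx": 0,"ry": 0,"rz": 0,"grip": 1}
    - {"tx": 0,"ty": 0,"tz": 0,"rx": 0,"ry": 0,"rz": 0,"grip": 1}
    - {"tx": 0,"ty": 0,"tz": 0,"rx": 0,"ry": 0,"rz": 0,"grip": 1}
    - {"tx": 0,"ty": 0,"tz": 0,"rx": 0,"ry": 0,"rz": 0,"grip": 1}

```text
t: 8.2
tool_pos: [0.4436, -0.04, 0.1086]
orientation: [3.141, 0.0, 1.746]
wrist_force: [-0.2, -0.1, -1.2]
opening: 0.0211
```

```bash
python3 - <<'E'
from h import *
o=ctrl.get_obs();print(o['tool_pos'],o['orientation'],o['wrist_force'],o['opening'],o['q'].round(2))
snap('wrist','w7');snap('scene','s7')
for f in('s7','w7'):
    W,ok,im=world(f);C=im.astype(int)
    for zl,zh,b in((.112,.13,True),(.062,.08,False)):
        s=ok&(np.hypot(W[...,0]-.443,W[...,1]+.04)<.046)&(W[...,2]>zl)&(W[...,2]<zh)&((C[...,0]>C[...,2]+15)==b)&(C[...,0]>50)
        p=W[s]
        if len(p)>5: print(f,zl,len(p),cv2.minEnclosingCircle(p[:,:2].astype(np.float32)),np.median(p,0).round(4))
a=cv2.resize(world('s7')[2][130:280,180:330],(400,400),interpolation=cv2.INTER_CUBIC)
cv2.imwrite('pics/c8.png',np.hstack([a,world('w7')[2][:,120:520]])[:,:,::-1])
E
```

```text
[ 0.44355961 -0.03996654  0.10856606] [3.14057041e+00 3.68496458e-04 1.74558642e+00] [-0.24472332 -0.12505425 -1.18288997] 0.021095806557861158 [ 0.29  0.44 -0.44  2.28  0.4   0.49 -0.3 ]
s7 0.112 276 ((0.44495755434036255, -0.04231525585055351), 0.03443306311964989) [ 0.4517 -0.0476  0.1215]
s7 0.062 171 ((0.4451298713684082, -0.04263809695839882), 0.04133456200361252) [ 0.4624 -0.0514  0.0695]
w7 0.112 5162 ((0.44514331221580505, -0.04051167145371437), 0.03292790800333023) [ 0.4415 -0.0269  0.1208]
w7 0.062 404 ((0.4436519742012024, -0.03926278278231621), 0.04021558538079262) [ 0.4093 -0.029   0.0699]
```

View pics/c8.png

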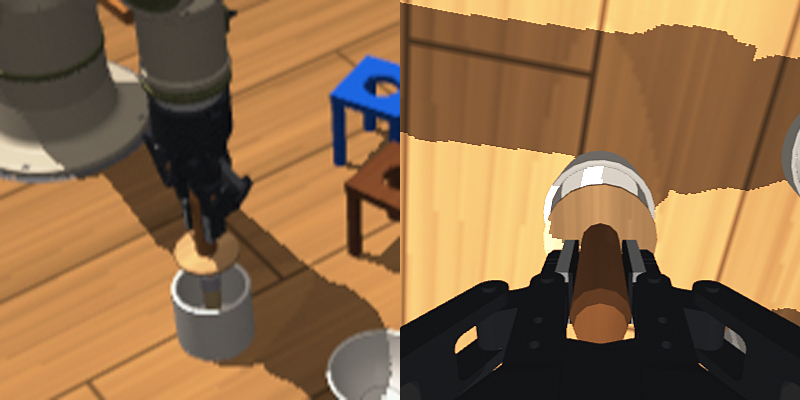

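The bristles are inside the pot with the tip at about 0.031 and the pot unmoved. Raise, and return above the stand.

Emit:
servo_tool:
  deltas:
    - {"tx": 0,"ty": 0,"tz": 0.01,"rx": 0,"ry": 0,"rz": 0,"grip": 1}
    - {"tx": 0,"ty": 0,"tz": 0.025,"rx": 0,"ry": 0,"rz": 0,"grip": 1}
    - {"tx": 0,"ty": 0,"tz": 0.04,"rx": 0,"ry": 0,"rz": 0,"grip": 1}
    - {"tx": 0,"ty": 0,"tz": 0.055,"rx": 0,"ry": 0,"rz": 0,"grip": 1}
    - {"tx": 0,"ty": 0,"tz": 0.07,"rx": 0,"ry": 0,"rz": 0,"grip": 1}
    - {"tx": 0,"ty": 0,"tz": 0.085,"rx": 0,"ry": 0,"rz": 0,"grip": 1}
    - {"tx": 0,"ty": 0,"tz": 0.1,"rx": 0,"ry": 0,"rz": 0,"grip": 1}
    - {"tx": 0,"ty": 0,"tz": 0.105,"rx": 0,"ry": 0,"rz": 0,"grip": 1}

```text
t: 8.97
tool_pos: [0.444, -0.0399, 0.2149]
orientation: [3.139, 0.001, 1.746]
wrist_force: [1.1, -0.0, 0.2]
opening: 0.0208
```

Emit:
servo_tool:
  deltas:
    - {"tx": 0.001,"ty": 0.015,"tz": 0,"rx": 0,"ry": 0,"rz": 0,"grip": 1}
    - {"tx": 0.003,"ty": 0.045,"tz": 0,"rx": 0,"ry": 0,"rz": 0,"grip": 1}
    - {"tx": 0.006,"ty": 0.08,"tz": 0,"rx": 0,"ry": 0,"rz": 0,"grip": 1}
    - {"tx": 0.009,"ty": 0.115,"tz": 0,"rx": 0,"ry": 0,"rz": 0,"grip": 1}
    - {"tx": 0.012,"ty": 0.15,"tz": 0,"rx": 0,"ry": 0,"rz": 0,"grip": 1}
    - {"tx": 0.015,"ty": 0.185,"tz": 0,"rx": 0,"ry": 0,"rz": 0,"grip": 1}
    - {"tx": 0.017,"ty": 0.215,"tz": 0,"rx": 0,"ry": 0,"rz": 0,"grip": 1}
    - {"tx": 0.018,"ty": 0.2375,"tz": 0,"rx": 0,"ry": 0,"rz": 0,"grip": 1}

```text
t: 9.63
tool_pos: [0.4611, 0.2006, 0.2127]
orientation: [3.141, -0.001, 1.748]
wrist_force: [-0.0, 0.0, -1.1]
opening: 0.0208
```

Emit:
servo_tool:
  deltas:
    - {"tx": 0,"ty": 0,"tz": 0,"rx": 0,"ry": 0,"rz": 0,"grip": 1}
    - {"tx": 0,"ty": 0,"tz": 0,"rx": 0,"ry": 0,"rz": 0,"grip": 1}
    - {"tx": 0,"ty": 0,"tz": 0,"rx": 0,"ry": 0,"rz": 0,"grip": 1}
    - {"tx": 0,"ty": 0,"tz": 0,"rx": 0,"ry": 0,"rz": 0,"grip": 1}

```text
t: 9.97
tool_pos: [0.4611, 0.1961, 0.2127]
orientation: [-3.141, 0.001, 1.744]
wrist_force: [0.1, 0.1, -0.8]
opening: 0.021
```

```bash
python3 - <<'E'
from h import *
o=ctrl.get_obs();print(o['tool_pos'],o['orientation'],o['wrist_force'],o['opening'])
snap('wrist','w8');snap('scene','s8')
for f in('s8','w8'):
    W,ok,im=world(f);C=im.astype(int)
    for zl,zh in((.218,.234),):
        s=ok&(np.hypot(W[...,0]-.461,W[...,1]-.197)<.046)&(W[...,2]>zl)&(W[...,2]<zh)&(C[...,0]>C[...,2]+15)&(C[...,0]>50)
        p=W[s]
        if len(p)>5: print(f,zl,len(p),cv2.minEnclosingCircle(p[:,:2].astype(np.float32)),np.median(p,0).round(4))
a=cv2.resize(world('s8')[2][100:250,250:400],(400,400),interpolation=cv2.INTER_CUBIC)
cv2.imwrite('pics/c9.png',np.hstack([a,world('w8')[2][:,120:520]])[:,:,::-1])
E
```

```text
[0.46112519 0.19611633 0.21270568] [-3.14078527e+00  9.77764315e-04  1.74423481e+00] [ 0.07144348  0.13276706 -0.77425419] 0.02101779177204555
s8 0.218 230 ((0.46164870262145996, 0.1943586766719818), 0.035389576107263565) [0.4692 0.1895 0.226 ]
w8 0.218 5158 ((0.46277183294296265, 0.195645272731781), 0.03285876661539078) [0.4592 0.2093 0.2249]
```

View pics/c9.png

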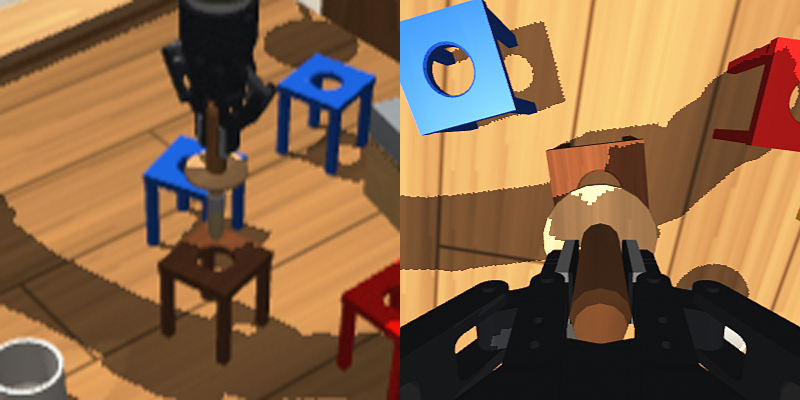

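Same picture as after the lift: brush centred over the hole within about 1–2 mm. Lower 112 mm, stopping just short of the collar seating.

Emit:
servo_tool:
  deltas:
    - {"tx": 0,"ty": 0.001,"tz": -0.01,"rx": 0,"ry": 0,"rz": 0,"grip": 1}
    - {"tx": 0,"ty": 0.001,"tz": -0.025,"rx": 0,"ry": 0,"rz": 0,"grip": 1}
    - {"tx": 0,"ty": 0.001,"tz": -0.04,"rx": 0,"ry": 0,"rz": 0,"grip": 1}
    - {"tx": 0,"ty": 0.001,"tz": -0.055,"rx": 0,"ry": 0,"rz": 0,"grip": 1}
    - {"tx": 0,"ty": 0.001,"tz": -0.07,"rx": 0,"ry": 0,"rz": 0,"grip": 1}
    - {"tx": 0,"ty": 0.001,"tz": -0.085,"rx": 0,"ry": 0,"rz": 0,"grip": 1}
    - {"tx": 0,"ty": 0.001,"tz": -0.095,"rx": 0,"ry": 0,"rz": 0,"grip": 1}
    - {"tx": 0,"ty": 0.001,"tz": -0.104,"rx": 0,"ry": 0,"rz": 0,"grip": 1}

```text
t: 10.73
tool_pos: [0.4609, 0.1981, 0.1078]
orientation: [-3.141, 0.0, 1.745]
wrist_force: [0.9, 0.2, -0.8]
opening: 0.0211
```

Emit:
servo_tool:
  deltas:
    - {"tx": 0,"ty": 0,"tz": -0.003,"rx": 0,"ry": 0,"rz": 0,"grip": 1}
    - {"tx": 0,"ty": 0,"tz": -0.006,"rx": 0,"ry": 0,"rz": 0,"grip": 1}
    - {"tx": 0,"ty": 0,"tz": -0.008,"rx": 0,"ry": 0,"rz": 0,"grip": 1}
    - {"tx": 0,"ty": 0,"tz": -0.008,"rx": 0,"ry": 0,"rz": 0,"grip": 1}
    - {"tx": 0,"ty": 0,"tz": -0.008,"rx": 0,"ry": 0,"rz": 0,"grip": 1}

```text
t: 11.15
tool_pos: [0.4615, 0.1988, 0.1014]
orientation: [3.141, -0.0, 1.746]
wrist_force: [0.2, 0.4, -1.5]
opening: 0.0209
```

```bash
python3 - <<'E'
from h import *
o=ctrl.get_obs();print(o['tool_pos'],o['orientation'],o['wrist_force'],o['opening'])
snap('wrist','w9');snap('scene','s9')
for f in('s9','w9'):
    W,ok,im=world(f);C=im.astype(int)
    s=ok&(np.hypot(W[...,0]-.461,W[...,1]-.197)<.028)&(W[...,2]>.1)&(W[...,2]<.13)&(C[...,0]>C[...,2]+15)
    print(f,s.sum(),np.median(W[s],0).round(4))
a=cv2.resize(world('s9')[2][130:230,270:400],(520,400),interpolation=cv2.INTER_CUBIC)
cv2.imwrite('pics/c10.png',np.hstack([a,world('w9')[2][:,190:450]])[:,:,::-1])
E
```

```text
[0.46149193 0.19875489 0.10144842] [ 3.14093442e+00 -6.77010956e-05  1.74581399e+00] [ 0.17306374  0.44740615 -1.45375478] 0.02090641468021705
s9 170 [0.4678 0.1909 0.1148]
w9 3550 [0.4574 0.2088 0.1137]
```

View pics/c10.png

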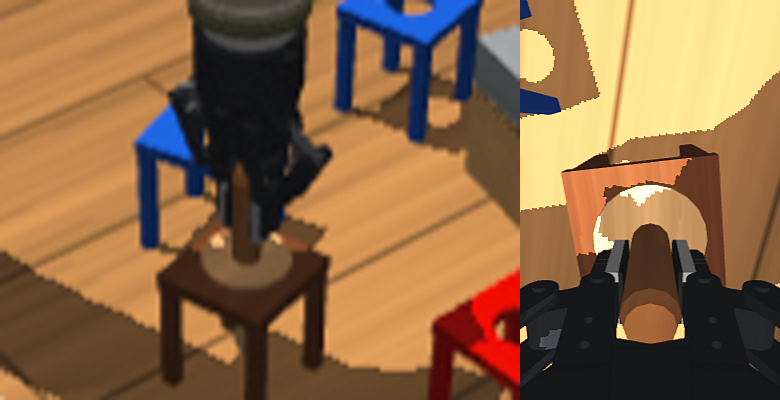

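The brush is in the hole, collar about 2 mm above seating, still held. I'll seat it with small steps, watching the force.

Emit:
servo_tool:
  deltas:
    - {"tx": 0,"ty": -0.001,"tz": -0.001,"rx": 0,"ry": 0,"rz": 0,"grip": 1}
    - {"tx": 0,"ty": -0.001,"tz": -0.002,"rx": 0,"ry": 0,"rz": 0,"grip": 1}
    - {"tx": 0,"ty": -0.001,"tz": -0.003,"rx": 0,"ry": 0,"rz": 0,"grip": 1}
    - {"tx": 0,"ty": -0.001,"tz": -0.003,"rx": 0,"ry": 0,"rz": 0,"grip": 1}
  newtons: 40

```text
t: 11.58
tool_pos: [0.4614, 0.1975, 0.0984]
orientation: [3.141, 0.0, 1.746]
wrist_force: [-0.6, -0.5, 4.4]
opening: 0.0209
```

The force has gone from −1.3 to +4.4 N, so the collar rests on the stand. Open slowly.

Emit:
servo_tool:
  deltas:
    - {"tx": 0,"ty": 0,"tz": 0,"rx": 0,"ry": 0,"rz": 0,"grip": 0.7}
    - {"tx": 0,"ty": 0,"tz": 0,"rx": 0,"ry": 0,"rz": 0,"grip": 0.5}
    - {"tx": 0,"ty": 0,"tz": 0,"rx": 0,"ry": 0,"rz": 0,"grip": 0.3}
    - {"tx": 0,"ty": 0,"tz": 0,"rx": 0,"ry": 0,"rz": 0,"grip": 0}
    - {"tx": 0,"ty": 0,"tz": 0,"rx": 0,"ry": 0,"rz": 0,"grip": 0}
    - {"tx": 0,"ty": 0,"tz": 0,"rx": 0,"ry": 0,"rz": 0,"grip": 0}
    - {"tx": 0,"ty": 0,"tz": 0,"rx": 0,"ry": 0,"rz": 0,"grip": 0}
    - {"tx": 0,"ty": 0,"tz": 0,"rx": 0,"ry": 0,"rz": 0,"grip": 0}

```text
t: 12.25
tool_pos: [0.4613, 0.1976, 0.0981]
orientation: [-3.142, 0.0, 1.746]
wrist_force: [-0.9, -0.2, 0.5]
opening: 0.0854
```

Emit:
servo_tool:
  deltas:
    - {"tx": 0,"ty": 0,"tz": 0.015,"rx": 0,"ry": 0,"rz": 0,"grip": 0}
    - {"tx": 0,"ty": 0,"tz": 0.035,"rx": 0,"ry": 0,"rz": 0,"grip": 0}
    - {"tx": 0,"ty": 0,"tz": 0.055,"rx": 0,"ry": 0,"rz": 0,"grip": 0}
    - {"tx": 0,"ty": 0,"tz": 0.075,"rx": 0,"ry": 0,"rz": 0,"grip": 0}
    - {"tx": 0,"ty": 0,"tz": 0.1,"rx": 0,"ry": 0,"rz": 0,"grip": 0}
    - {"tx": 0,"ty": 0,"tz": 0.125,"rx": 0,"ry": 0,"rz": 0,"grip": 0}
    - {"tx": 0,"ty": 0,"tz": 0.15,"rx": 0,"ry": 0,"rz": 0,"grip": 0}
    - {"tx": 0,"ty": 0,"tz": 0.15,"rx": 0,"ry": 0,"rz": 0,"grip": 0}

```text
t: 12.92
tool_pos: [0.4629, 0.199, 0.2523]
orientation: [3.135, -0.001, 1.746]
wrist_force: [0.8, 1.3, -0.7]
opening: 0.0856
```

```bash
python3 - <<'E'
from h import *
o=ctrl.get_obs();print(o['t'],o['tool_pos'],o['wrist_force'],o['opening'])
snap('wrist','w10');snap('scene','s10');snap('top','t10')
W,ok,im=world('w10')
for zl,zh in((.107,.118),(.12,.16),(.18,.2)):
    s=ok&(W[...,2]>zl)&(W[...,2]<zh)&(np.hypot(W[...,0]-.461,W[...,1]-.197)<.06);p=W[s][:,:2].astype(np.float32)
    if len(p)>4: print(zl,len(p),cv2.minEnclosingCircle(p),W[s][:,2].max())
for f in('s0','s10'):
    W,ok,im=world(f);C=im.astype(int)
    for n,c,zl,zh in(('pot',(.4432,-.0395),.06,.08),('mug',(.638,-.185),.085,.1)):
        s=ok&(np.hypot(W[...,0]-c[0],W[...,1]-c[1])<.06)&(W[...,2]>zl)&(W[...,2]<zh)
        print(f,n,s.sum(),W[s].mean(0).round(4))
a=cv2.resize(world('s10')[2][130:350,200:420],(400,400),interpolation=cv2.INTER_CUBIC)
cv2.imwrite('pics/c11.png',np.hstack([a,world('w10')[2][:,120:520]])[:,:,::-1])
E
```

```text
12.9167 [0.46294337 0.1990048  0.25230611] [ 0.8040922   1.29946085 -0.72789283] 0.08564612438383801
0.107 2231 ((0.46227943897247314, 0.19853010773658752), 0.05691007524728775) 0.11786837541741596
0.12 166 ((0.463128924369812, 0.19750097393989563), 0.010896045714616776) 0.159922343636566
0.18 521 ((0.4631545841693878, 0.19694647192955017), 0.010806308127939701) 0.19139196572494832
s0 pot 257 [ 0.4447 -0.0427  0.0678]
s0 mug 288 [ 0.6392 -0.1863  0.0916]
s10 pot 261 [ 0.4438 -0.0416  0.0678]
s10 mug 287 [ 0.6394 -0.1867  0.0915]
```

View pics/c11.png

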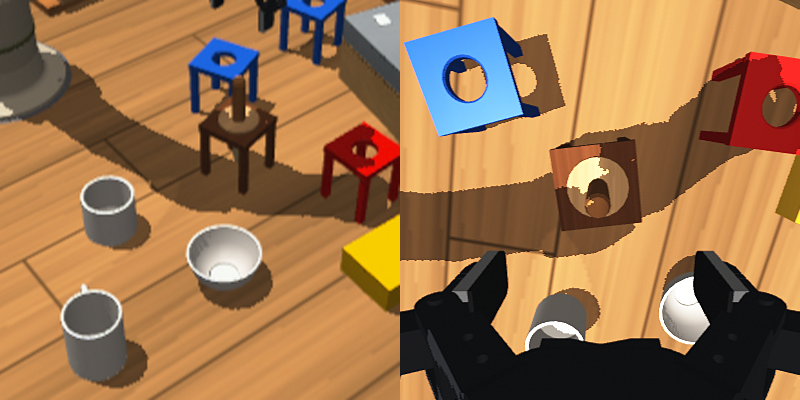

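The brush hangs upright in the brown stand (wrist crop (597,195)): handle axis (0.463, 0.197), end at z = 0.191. Pot and mug are unmoved and the gripper is clear above. Handing in.

```bash
python3 - <<'E'
from h import *
print(workorder.finish_job())
E
```

```text
the job is handed in; nothing more can be done
None
```

I took the brush out of the dark brown stand and dipped it in the handle-less rinse pot. I held it there about half a second with the tip about 31 mm above the bench, roughly 40 mm below the rim. I then lowered it back until the collar seated (wrist force went from −1.5 to +4.4 N), let go and raised the gripper clear. The job was handed in at about 13 s.

- **Last checks:** the brush hangs upright with its axis within about 3 mm of the hole centre and its end at z = 0.191, so the tip is about 21–22 mm above the bench. Pot and mug are within about 1–2 mm of where they started, and the gripper is open and well above the brush.
- **Disagreement:** the reported TCP height was about 50 mm below where both cameras showed the open fingertips. The 13 mm pad swing explains only part of that. I used the camera heights for the grasp and for the brush's height in the dip, and the xy readings agreed with the cameras.
- **Refused call:** my first two move calls were refused because I left out some fields. Nothing moved.

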